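# Set out the soldering place around an opened power supply

## Robot

A 6-joint arm with a two-finger parallel gripper is mounted at the origin on the work surface. World frame = base frame: x ahead of the robot, y to its left, z up, the work surface at z = 0. Lengths are in m, angles in rad, forces in N, time in s.
With the tool pointing down it reaches from about 0.325 to 0.9 m from the base axis. Payload 6.1 kg.
Tool frame: the origin (TCP) lies at the very end of the fingers, on their centre line; the grasp point (between the pads) lies 19 mm behind it; z points along the fingers, y is the line along which they close (so a half turn about z gives the same grasp; the last joint's range is limited). The gripper opens to 85 mm and grips with 20 to 120 N. Pads are 22 mm wide; open, the fingers measure 114 mm over their backs; the gripper's body (76 mm by 85 mm) begins 54 mm behind the grasp point. The pads swing forward as they close: fully open they stand 13 mm farther back than shut.
Start: joints at [0.989, 0.22, 1.526, -0, 1.395, -0.126], TCP at [0.275, 0.561, 0.231] pointing down, gripper open.
Joint ranges: [-2.98, 2.98], [-0.91, 2.08], [0.09, 2.57], [-1.24, 4.39], [0.2, 2.65], [-2.68, 2.68]. Speed limits (rad/s): [2.57, 2.57, 3.01, 3.14, 3.14, 3.14].

## Interface

Orientations are given as a rotation vector (axis times angle).
In Python, from station import bot gives the robot as it stands.
- The arm moves only by the tool drive_tool, never from a script. Its argument "moves" is a list of rows, each a list of 7 numbers: the closure in counts, from 0 (fully open) to 255 (shut), then the shift along the world's x, y, z in m, then the turn, a rotation vector about the world's x, y, z in rad. A call has exactly 8 rows; each row shifts and turns the commanded pose from where the row before left it; what a row does not reach is not made up. A row lasts 1/12 s, in which the tool goes at most 41.7 mm and 7.16 degrees, less where a joint would pass 70% of its speed; a pose out of reach is approached as far as the arm can. A call is refused whole if a number of a shift passes 0.0417 or a number of a turn 0.125, either way. A call with a gripper value outside its range is refused whole. The fingers move at their own pace and stop on an object; "newtons" is the grip in N (left out, the last holds). Time passes only in rows, so rows that do not move let the fingers close, or fill a call up. It gives the time, the measured TCP pose, the force, the opening and the grip force at its end, in the units of the state.
- bot.get_state(): the state, without advancing time (a new reading comes with each control period).
- bot.read_camera(name): name is "scene" or "top"; returns (picture, depth): 480x640x3 uint8, red, green, blue; 480x640 float32, m along the optical axis (not along the pixel's ray), 0 where there is no reading.
- bot.camera_params(name): a dict with "camera_matrix" (3x3 intrinsics, pixels), "D" ([k1, k2, p1, p2, k3] as OpenCV has them; the pictures are not rectified), "extrinsics" (4x4, takes a point from camera to world coordinates). Camera axes: x right, y up, looking along -z (the intrinsics and any distortion apply to the point x, -y, -z); pixel columns grow to the right and rows downward; lengths in m; the calibration is good to about 2 mm. A picture is of the moment at which its call begins. camera_params takes no time and is no camera call.
- bot.sign_off(): hands the job in; it is judged then, once.
Trained networks look in the newest picture that a camera, given by its name, has taken for a name from the list of things; names that differ only in an ending like _2 or _b are one class to them, and where a whole thing is asked for, a point or a joint stands for the part that bears it (a point fixed in the world has none). Each returns a list of dicts, best first, with "conf" (0 to 1); they miss things now and then, are a little off and sometimes report something else, mostly with a low value. They report only what shows in the picture. A call takes as long as a camera call. They do not tell look-alikes from the thing itself.
- bot.recognise(camera, label): "xy" ([column, row] in pixels, amid what is visible of it).
- bot.silhouettes(camera, label): "pixels" (480x640 bool, what is visible of it) and "xy" ([column, row] in pixels, amid what is visible of it).
- bot.spot_point(camera, label): "xy" ([column, row] in pixels: a listed point, or the origin of a listed thing).
The state is a dict: "clock": time; "joints": joint angles; "qvel": joint speeds; "tau": joint torques, N m; "tool_pos": TCP position; "tcp_rot": TCP orientation; "contact_force": force on the tool from outside, world axes, zero at the start; "ft_torque": the same for the moment, N m; "grip_width": finger opening in m; "grip_force": force on a finger pad.
Only numpy, scipy, OpenCV 4.12 (cv2) and the standard library are available. Lean on these libraries where they do the work, as an engineer would, in place of code of your own. Each camera call takes 0.05 s, during which the arm holds its last target. There are 200 camera calls.

## Task

Set the bench out for the repair of the opened power supply: stand the blue parts tray beside it on the side away from the soldering-iron stand, its long side running along the power supply, centred on it and about 4 cm clear of it, and stack the red screw tray squarely on the blue one so that its feet drop into the blue tray's corners. Stand the solder reel upright on the other side, between the power supply and the iron stand, centred on the power supply and about 4 cm clear of it, and stand the tip-cleaner tin upright centred in front of the iron stand (the robot's side), about 4 cm clear of its foot. Leave the flux bottle and the spool of desoldering braid where they are.

Things in the scene. Friction and masses are not known exactly. Their poses are not given: they have to be found in the camera images.
- blue_tray: Blue open stacking tray with a small green board fast in it; loose, 0.12 kg. 96 (x) by 60 (y) by 37 mm high, walls 3 mm; grip across the 60 mm. Origin: centre of the underside, level with the soles of its four tapered corner feet (7 mm high, 12 mm across at the root, at x +-37, y +-19 mm). Walls run from 7 to 37 mm above it. Both ends count alike.
- red_tray: Red open stacking tray with screws fast in it; loose, same shape, size, mass and axes as the blue tray. Stacked properly, its feet stand inside the blue tray's four corners with 2 mm of play, its floor rests on the blue rim and its origin is 30 mm above the blue tray's origin.
- reel: Reel of solder standing on its flange: red flanges, silver wire, paper disc on top; loose, 56 mm diameter, 50 mm high, 0.25 kg. Grips like a plain cylinder. Origin at the centre of its underside, z up.
- tin: Tip-cleaner tin: black round tin with curly golden brass wool on top; loose, 60 mm diameter, 38 mm high, 0.15 kg. Origin at the centre of its underside, z up.
- psu: Opened power supply: aluminium tray with green board, yellow transformer, capacitors and heat sinks; fixed. Footprint 110 mm (x) by 150 mm (y), walls 30 mm high, tallest part 45 mm. Origin at the centre of its underside; x points away from the robot, y to the robot's left, but for a small yaw. Trays and reel go off its end walls at y = +75 and -75 mm.
- stand: Soldering-iron stand, fixed, left or right of the power supply: black square foot 80 x 80 x 12 mm with yellow sponge, a holder at its rear and a steep iron with teal handle, up to 0.20 m high, above the foot; cord behind. Origin: centre of the foot's underside; x points away from the robot but for a small yaw; the front edge is at x = -40 mm.
- flux: Bystander: flux bottle with white label and orange conical nozzle, 31 mm diameter, 95 mm high, loose, standing behind the power supply. Origin at the centre of its underside.
- braid: Bystander: white spool of copper desoldering braid, 38 mm diameter, 16 mm high, lying flat, loose. Origin at the centre of its underside. Table and ribbed mat are both at z = 0.
Things that resemble listed ones, but are neither listed nor needed, are in the scene too. Of the things that look like the blue_tray, the larger one is meant. What is shaped like the red_tray but pink is not meant.

How it is judged:
At the end, for the whole second after the job is handed in: Blue tray on far side of power supply from stand, reel on near side, each 22-58 mm clear, centred to 20 mm (tray squared to 10 deg); red tray seated on blue (5 mm, 30 mm higher, 4.5 deg); tin 24-56 mm in front of stand, centred to 20 mm. All upright, at rest; flux and braid within 15 mm of start (((y of stand in the frame of psu between 0.1 and 0.8 m and y of reel in the frame of psu between 0.125 and 0.161 m and y of blue_tray in the frame of psu between -0.163 and -0.127 m) or (y of stand in the frame of psu between -0.8 and -0.1 m and y of reel in the frame of psu between -0.161 and -0.125 m and y of blue_tray in the frame of psu between 0.127 and 0.163 m)) and x of blue_tray in the frame of psu between -0.02 and 0.02 m and angle between the x axis of blue_tray and the x axis of psu, either way round below 0.18 rad and height (world z) of blue_tray between -0.004 and 0.004 m and angle between each of blue_tray, red_tray, reel, tin's own z axis and vertical below 0.06 rad and horizontal distance between red_tray and blue_tray below 0.005 m and z of red_tray in the frame of blue_tray between 0.0275 and 0.0325 m and angle between the x axis of red_tray and the x axis of blue_tray, either way round below 0.08 rad and x of reel in the frame of psu between -0.02 and 0.02 m and height (world z) of reel between -0.004 and 0.004 m and x of tin in the frame of stand between -0.126 and -0.094 m and y of tin in the frame of stand between -0.02 and 0.02 m and height (world z) of tin between -0.004 and 0.004 m and linear speed of each of blue_tray, red_tray, reel, tin below 0.02 m/s); the robot touches nothing.
It fails at once if the flux bottle is knocked or moved by more than 15 mm (distance of flux from where it was at the start of the episode above 0.015 m).
It fails at once if the spool of braid is moved by more than 15 mm (distance of braid from where it was at the start of the episode above 0.015 m).
It also fails if it takes over 106 s, if anything falls off the work surface, if the arm or the gripper's body presses on something with over 40 N, if the wrist force passes 120 N, or if a joint passes its speed limit or range.

## Working session

There is one attempt and no reset: what is moved stays moved. The work goes in short steps, Python scripts to look and compute and a tool call to move; the robot and the scene stay as the last step left them, time stands still between calls to the robot, and variables do not carry over. Pictures are saved under pics/ and viewed, at most 14 in all, crops included, and the job is handed in when it is done.

Besides the shell and the picture viewer there is one more tool, called after "Request:" as name([rows], argument=value, ...), one row to a line, values as JSON. drive_tool: Moves the arm, as the interface text tells. Its arguments: {"type":"object","properties":{"moves":{"type":"array"},"newtons":{"type":"number"}},"required":["moves"]}

```bash
mkdir -p pics; ls; cat > h.py <<'E'
import numpy as np, cv2
from station import bot
def shot(n):
    return bot.read_camera(n)
def cloud(n,d):
    p=bot.camera_params(n);K=np.array(p["camera_matrix"],float);D=np.array(p["D"],float);T=np.array(p["extrinsics"])
    v,u=np.mgrid[0:480,0:640]
    q=cv2.undistortPoints(np.stack([u,v],-1).reshape(-1,1,2).astype(float),K,D).reshape(480,640,2)
    P=np.stack([q[...,0]*d,-q[...,1]*d,-d],-1)
    W=P@T[:3,:3].T+T[:3,3]; W[d<=0]=np.nan
    return W
E
python3 - <<'E'
from h import *
for n in("scene","top"):
    im,d=shot(n); cv2.imwrite(f"pics/{n}0.png",im[...,::-1]); np.savez(f"pics/{n}0.npz",im=im,d=d)
    W=cloud(n,d); print(n,bot.camera_params(n)["extrinsics"],(d>0).mean())
    for l in("blue_tray","red_tray","reel","tin","psu","stand","flux","braid"):
        for s in bot.silhouettes(n,l)[:3]:
            m=s["pixels"]; Q=W[m]; Q=Q[~np.isnan(Q[:,0])]
            if len(Q)<5: print(l,"few",s["conf"],s["xy"]);continue
            zt=np.percentile(Q[:,2],95); t=Q[Q[:,2]>zt-.008]
            r=cv2.minAreaRect((t[:,:2]*1000).astype(np.float32))
            print(l,round(s["conf"],2),np.round(s["xy"]),len(Q),"ztop",zt.round(3),"rect",np.round(r[0]),np.round(r[1]),round(r[2],1))
print(bot.get_state())
E
```

```text
pics
scene [[-0.66186847 -0.50140388  0.55724705  1.09063809]
 [ 0.74932581 -0.42171111  0.51055908  0.46648593]
 [-0.02099903  0.75548256  0.65483215  0.70557867]
 [ 0.          0.          0.          1.        ]] 0.995947265625
blue_tray 0.97 [335. 224.] 1206 ztop 0.037 rect [435. -68.] [64. 99.] 79.5
blue_tray 0.79 [325. 157.] 354 ztop 0.026 rect [ 217. -286.] [48. 69.] 2.7
red_tray 0.92 [294. 196.] 1058 ztop 0.037 rect [ 414. -207.] [102.  65.] 10.6
red_tray 0.68 [226. 145.] 693 ztop 0.038 rect [ 343. -529.] [67. 98.] 76.4
reel 0.61 [451. 276.] 972 ztop 0.053 rect [425. 217.] [54. 57.] 55.4
tin 0.71 [379. 254.] 865 ztop 0.04 rect [451.  64.] [60. 59.] 32.0
psu 0.67 [313. 292.] 3855 ztop 0.041 rect [618.  28.] [ 86. 147.] 4.2
stand 0.86 [190. 204.] 1863 ztop 0.175 rect [ 600. -348.] [66. 15.] 2.1
flux 0.82 [296. 364.] 684 ztop 0.089 rect [772. 132.] [13. 14.] 42.7
braid 0.66 [443. 318.] 342 ztop 0.018 rect [513. 249.] [39. 35.] 28.4
top [[ 0.02754059  0.99055376 -0.1343308   0.32627829]
 [-0.99955162  0.02570929 -0.01534872 -0.09086842]
 [-0.01175019  0.13469328  0.99081767  1.35
[... 768 characters left out ...]
513. 251.] [37. 36.] 84.9
{'clock': 0.9, 'joints': array([ 9.88872504e-01,  2.20323893e-01,  1.52647610e+00, -2.59883336e-05,
        1.39470932e+00, -1.26106739e-01]), 'qvel': array([-0.00058896, -0.00097315, -0.00011506,  0.00100246,  0.00188283,
       -0.00117142]), 'tau': array([-1.17395020e-04, -4.96838129e+01, -3.89736199e+01, -3.56357159e-04,
        6.62383718e-04, -1.15801517e-04]), 'tool_pos': array([0.27514078, 0.56118614, 0.2313595 ]), 'tcp_rot': array([7.09794552e-01, 3.06030452e+00, 1.08849647e-04]), 'contact_force': array([ 0.49030009, -0.78613516,  0.2947235 ]), 'ft_torque': array([ 0.02932434, -0.05248174,  0.00388054]), 'grip_force': 0.0, 'grip_width': 0.08531623408083132}
```

View pics/scene0.png

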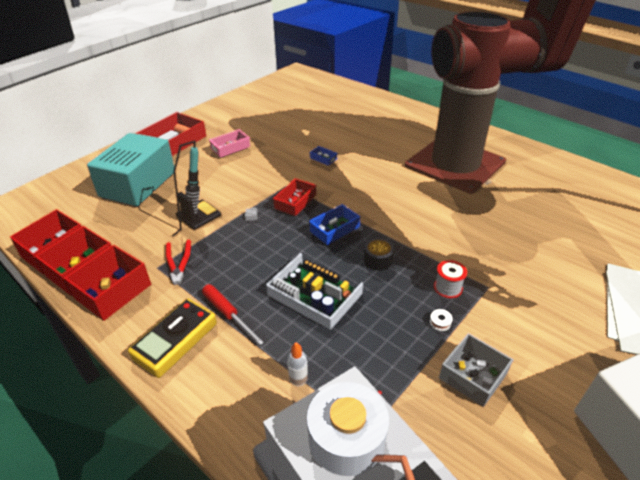

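View pics/top0.png

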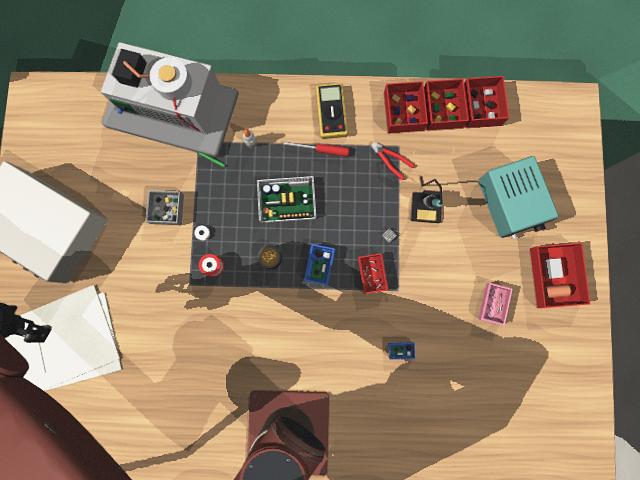

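```bash
python3 - <<'E'
from h import *
f={}
for n in("scene","top"):
    a=np.load(f"pics/{n}0.npz"); W=cloud(n,a["d"]); im=a["im"].astype(float)
    # table z check
    print(n,"table z",np.nanmedian(W[(abs(W[...,2])<.01)][:,2]))
    # psu walls: z 25..33 within area
    m=(abs(W[...,0]-.615)<.09)&(abs(W[...,1]-.027)<.1)
    for lo,hi in((.022,.035),(.012,.06)):
        Q=W[m&(W[...,2]>lo)&(W[...,2]<hi)]
        r=cv2.minAreaRect((Q[:,:2]*1000).astype(np.float32)); print("psu",lo,np.round(r[0],1),np.round(r[1],1),round(r[2],2))
    m=(abs(W[...,0]-.58)<.13)&(abs(W[...,1]+.35)<.09)
    Q=W[m&(W[...,2]>.006)&(W[...,2]<.02)&(W[...,0]<.64)]
    r=cv2.minAreaRect((Q[:,:2]*1000).astype(np.float32)); print("stand foot",len(Q),np.round(r[0],1),np.round(r[1],1),round(r[2],2),np.percentile(Q,[1,99],axis=0).round(3))
    # pink vs red colour
    for c in((.414,-.207),(.343,-.528),(.435,-.067)):
        m=(abs(W[...,0]-c[0])<.06)&(abs(W[...,1]-c[1])<.06)&(W[...,2]>.03)
        print(c,np.median(im[m],axis=0))
E
```

```text
scene table z 0.0006618414189457633
psu 0.022 [609.4  25. ] [113.2 152.5] 5.69
psu 0.012 [609.4  25.1] [113.7 152.8] 5.4
stand foot 582 [ 554.  -331.3] [105.  199.2] 64.09 [[ 0.517 -0.391  0.006]
 [ 0.639 -0.262  0.018]]
(0.414, -0.207) [167.   34.5  29. ]
(0.343, -0.528) [223. 124. 149.]
(0.435, -0.067) [ 35.  52. 103.]
top table z 0.0005303761366616255
psu 0.022 [611.3  26.2] [111.4 147.9] 5.43
psu 0.012 [611.2  26.1] [111.8 148.1] 5.21
stand foot 671 [ 547.1 -349.5] [179.1 184.1] 88.12 [[ 0.474 -0.42   0.006]
 [ 0.639 -0.263  0.019]]
(0.414, -0.207) [189.  59.  57.]
(0.343, -0.528) [233. 151. 173.]
(0.435, -0.067) [ 47.  75. 131.]
```

The scene view shows blue tray (335,224), red tray (294,196), tin (378,254), reel (451,278), PSU (315,290) and stand (198,205). The top view agrees, with the stand at (428,205). The stand is on the robot's right, so the blue tray goes left of the PSU and the reel goes right. The small blue tray at (401,350) and the pink one at (496,303) in the top view are decoys.

Request:
drive_tool([
  [0,0.01,-0.039,0,0,0,0.0173],
  [0,0.01,-0.039,0,0,0,0.0173],
  [0,0.01,-0.039,0,0,0,0.0173],
  [0,0.01,-0.039,0,0,0,0.0173],
  [0,0.01,-0.039,0,0,0,0.0173],
  [0,0.01,-0.039,0,0,0,0.0173],
  [0,0.01,-0.039,0,0,0,0.0173],
  [0,0.01,-0.039,0,0,0,0.0173],
], newtons=40)

```text
clock: 1.57
tool_pos: [0.3551, 0.2475, 0.2315]
tcp_rot: [0.494, 3.102, 0.001]
contact_force: [1.3, -0.6, -0.1]
grip_width: 0.0856
grip_force: 0.0
```

Request:
drive_tool([
  [0,0.01,-0.039,-0.01,0,0,0.0173],
  [0,0.01,-0.039,-0.01,0,0,0.0173],
  [0,0.01,-0.039,-0.01,0,0,0.0173],
  [0,0.01,-0.039,-0.01,0,0,0.0173],
  [0,0.01,-0.039,-0.01,0,0,0.0173],
  [0,0.01,-0.039,-0.01,0,0,0.0173],
  [0,0.01,-0.039,-0.01,0,0,0.0173],
  [0,0.01,-0.039,-0.01,0,0,0.0173],
])

```text
clock: 2.23
tool_pos: [0.4353, -0.065, 0.1513]
tcp_rot: [0.28, 3.128, -0.0]
contact_force: [0.5, 1.0, -0.1]
grip_width: 0.0854
grip_force: 0.0
```

```bash
cat >> h.py <<'E'
def pose():
    s=bot.get_state(); R=cv2.Rodrigues(np.array(s["tcp_rot"]))[0]
    yaw=np.arctan2(-R[0,1],R[1,1]); yaw=(yaw+np.pi/2)%np.pi-np.pi/2   # 0: closing line along world y
    return np.array(s["tool_pos"]),yaw,R[:,2],s
def togo(x,y,z,yaw):
    p,w,a,s=pose(); print("t",s["clock"],"tcp",p.round(4),"yaw",round(w,4),"axis",a.round(3),"w",s["grip_width"],"F",s["contact_force"].round(1),"gf",s["grip_force"])
    d=np.array([x,y,z])-p; print("go",d.round(4),"turn",round(yaw-w,4))
E
python3 - <<'E'
from h import *
for n in("scene","top"):
    a=np.load(f"pics/{n}0.npz"); W=cloud(n,a["d"])
    m=(W[...,0]>.49)&(W[...,0]<.66)&(abs(W[...,1]+.347)<.065)&(W[...,2]>.007)&(W[...,2]<.02)
    k,l,st,_=cv2.connectedComponentsWithStats(m.astype(np.uint8)); i=1+st[1:,4].argmax(); Q=W[l==i]
    r=cv2.minAreaRect((Q[:,:2]*1000).astype(np.float32)); print("foot",len(Q),np.round(r[0],1),np.round(r[1],1),round(r[2],2))
    print(np.percentile(Q,[0,2,50,98,100],axis=0).round(3).tolist())
    im=a["im"].astype(int); sp=(im[...,0]>im[...,2]+50)&(im[...,1]>im[...,2]+40)&(abs(W[...,0]-.56)<.08)&(abs(W[...,1]+.347)<.065)
    r=cv2.minAreaRect((W[sp][:,:2]*1000).astype(np.float32)); print("sponge",sp.sum(),np.round(r[0],1),np.round(r[1],1),round(r[2],2))
    m=(W[...,0]>.40)&(W[...,0]<.52)&(abs(W[...,1]+.3)<.07)&(W[...,2]>.006); print("grey",np.nanpercentile(W[m],[1,50,99],axis=0).round(3).tolist() if m.any() else 0)
    cv2.imwrite(f"pics/st_{n}.png",cv2.resize(a["im"][170:250,390:470,::-1] if n=="top" else a["im"][150:240,150:240,::-1],None,fx=6,fy=6))
togo(.435,-.067,.008,np.radians(-10.2))
E
```

```text
foot 535 [ 598.  -351.4] [84.6 81.9] 86.29
[[0.555, -0.393, 0.007], [0.56, -0.383, 0.008], [0.595, -0.335, 0.013], [0.638, -0.31, 0.018], [0.64, -0.307, 0.02]]
sponge 1374 [ 560.  -346.8] [159.9 129.5] 0.22
grey [[0.401, -0.27, 0.008], [0.428, -0.236, 0.018], [0.52, -0.23, 0.039]]
foot 577 [ 598.7 -349.6] [82.5 79.8] 86.45
[[0.557, -0.391, 0.007], [0.56, -0.388, 0.008], [0.586, -0.339, 0.013], [0.636, -0.311, 0.018], [0.64, -0.308, 0.02]]
sponge 1934 [ 560. -347.] [130.  159.8] 89.99
grey [[0.401, -0.348, 0.006], [0.435, -0.246, 0.011], [0.519, -0.231, 0.041]]
t 2.2333 tcp [ 0.4353 -0.065   0.1513] yaw -0.1785 axis [ 0.001 -0.    -1.   ] w 0.08542111650842056 F [ 0.5  1.  -0.1] gf 0.0
go [-0.0003 -0.002  -0.1433] turn 0.0005
```

View pics/st_top.png

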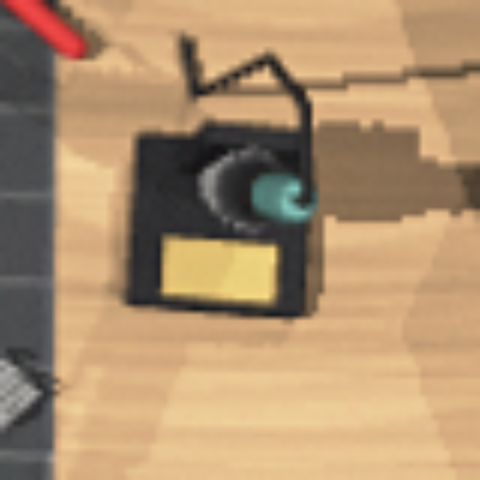

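The crop shows the foot's front edge at rows 300–315, slightly yawed, with the holder on its far side. That puts the stand at (0.598, -0.350) with yaw -3.6°. I'll lower onto the blue tray and grip it.

Request:
drive_tool([
  [0,0,-0.002,-0.03,0,0,0],
  [0,0,0,-0.035,0,0,0],
  [0,0,0,-0.035,0,0,0],
  [0,0,0,-0.025,0,0,0],
  [0,0,0,-0.016,0,0,0],
  [0,0,0,0,0,0,0],
  [130,0,0,0,0,0,0],
  [255,0,0,0,0,0,0],
], newtons=40)

```text
clock: 2.9
tool_pos: [0.4362, -0.0652, 0.0116]
tcp_rot: [0.28, 3.127, -0.001]
contact_force: [0.9, -1.1, 1.1]
grip_width: 0.0641
grip_force: 0.4
```

Request:
drive_tool([
  [255,0,0,0,0,0,0],
  [255,0,0,0,0,0,0],
  [255,0,0,0,0,0,0],
  [255,0,0,0,0,0,0],
  [255,0,0,0,0,0,0],
  [255,0,0,0.005,0,0,0],
  [255,0,0,0.015,0,0,0],
  [255,0,0,0.02,0,0,0],
])

```text
clock: 3.57
tool_pos: [0.4334, -0.0642, 0.0497]
tcp_rot: [-0.28, -3.126, -0.001]
contact_force: [0.9, 0.1, -0.7]
grip_width: 0.0589
grip_force: 43.5
```

```bash
python3 - <<'E'
from h import *
togo(.5962,.1698,.010,np.radians(5.4))
E
```

```text
t 3.5667 tcp [ 0.4334 -0.0642  0.0497] yaw -0.1789 axis [-0.003  0.001 -1.   ] w 0.058944042699152495 F [ 0.9  0.1 -0.7] gf 43.47648024559021
go [ 0.1628  0.234  -0.0397] turn 0.2732
```

Request:
drive_tool([
  [255,0,0,0.038,0,0,0],
  [255,0.004,0.006,0.03,0,0,0.039],
  [255,0.022,0.033,0.006,0,0,0.039],
  [255,0.022,0.033,0,0,0,0.039],
  [255,0.022,0.033,0,0,0,0.039],
  [255,0.022,0.033,0,0,0,0.039],
  [255,0.022,0.033,0,0,0,0.039],
  [255,0.022,0.033,0,0,0,0.039],
])

```text
clock: 4.23
tool_pos: [0.5716, 0.1411, 0.1247]
tcp_rot: [-0.151, 3.138, -0.0]
contact_force: [0.5, -0.8, -1.3]
grip_width: 0.0591
grip_force: 43.7
```

Request:
drive_tool([
  [255,0.02,0.025,0,0,0,0],
  [255,0.005,0.005,-0.02,0,0,0],
  [255,0,0,-0.03,0,0,0],
  [255,0,0,-0.02,0,0,0],
  [255,0,0,0,0,0,0],
  [255,0,0,0,0,0,0],
  [255,0,0,0,0,0,0],
  [255,0,0,0,0,0,0],
])

```text
clock: 4.9
tool_pos: [0.5977, 0.1693, 0.0567]
tcp_rot: [-0.147, 3.134, 0.001]
contact_force: [0.2, -0.1, -1.0]
grip_width: 0.0597
grip_force: 43.7
```

```bash
python3 - <<'E'
from h import *
togo(.5962,.1698,.0105,np.radians(5.4))
E
```

```text
t 4.9 tcp [0.5977 0.1693 0.0567] yaw 0.0937 axis [ 0.004  0.001 -1.   ] w 0.059686063158998375 F [ 0.2 -0.1 -1. ] gf 43.72613847255707
go [-0.0015  0.0005 -0.0462] turn 0.0006
```

Request:
drive_tool([
  [255,-0.001,0,-0.02,0,0,0],
  [255,0,0,-0.015,0,0,0],
  [255,0,0,-0.006,0,0,0],
  [255,0,0,-0.002,0,0,0],
  [255,0,0,0,0,0,0],
  [255,0,0,0,0,0,0],
  [255,0,0,0,0,0,0],
  [255,0,0,0,0,0,0],
])

```text
clock: 5.57
tool_pos: [0.5958, 0.1693, 0.0122]
tcp_rot: [-0.147, 3.137, 0.0]
contact_force: [-1.0, -0.6, -0.7]
grip_width: 0.0591
grip_force: 43.9
```

Request:
drive_tool([
  [255,0,0,-0.001,0,0,0],
  [255,0,0,-0.0005,0,0,0],
  [255,0,0,0,0,0,0],
  [120,0,0,0,0,0,0],
  [40,0,0,0,0,0,0],
  [0,0,0,0,0,0,0],
  [0,0,0,0,0,0,0],
  [0,0,0,0,0,0,0],
])

```text
clock: 6.23
tool_pos: [0.5951, 0.1692, 0.0097]
tcp_rot: [0.148, -3.138, 0.0]
contact_force: [0.1, 1.0, -0.5]
grip_width: 0.0855
grip_force: 0.0
```

```bash
python3 - <<'E'
from h import *
togo(.425,.217,.125,np.radians(5.4))
E
```

```text
t 6.2333 tcp [0.5951 0.1692 0.0097] yaw 0.094 axis [-0. -0. -1.] w 0.08552700574303586 F [ 0.1  1.  -0.5] gf 0.0
go [-0.1701  0.0478  0.1153] turn 0.0002
```

Request:
drive_tool([
  [0,0,0,0.035,0,0,0],
  [0,0,0,0.04,0,0,0],
  [0,0,0,0.04,0,0,0],
  [0,-0.034,0.01,0,0,0,0],
  [0,-0.034,0.01,0,0,0,0],
  [0,-0.034,0.01,0,0,0,0],
  [0,-0.034,0.009,0,0,0,0],
  [0,-0.034,0.009,0,0,0,0],
])

```text
clock: 6.9
tool_pos: [0.4235, 0.2173, 0.1246]
tcp_rot: [0.147, -3.138, -0.0]
contact_force: [-0.1, -0.1, 0.3]
grip_width: 0.0853
grip_force: 0.0
```

```bash
python3 - <<'E'
from h import *
for n in("scene","top"):
    im,d=shot(n); W=cloud(n,d); np.savez(f"pics/{n}1.npz",im=im,d=d)
    m=(abs(W[...,0]-.596)<.075)&(abs(W[...,1]-.171)<.05)&(W[...,2]>.028)&(W[...,2]<.045)
    Q=W[m]; r=cv2.minAreaRect((Q[:,:2]*1000).astype(np.float32)); print("blue",len(Q),np.round(r[0],1),np.round(r[1],1),round(r[2],2),np.percentile(Q[:,2],95))
togo(.425,.217,.014,np.radians(5.4))
E
```

```text
blue 600 [592.8 168.7] [101.1  62.9] 5.82 0.03922667554238141
blue 219 [595.7 168.8] [99.1 63. ] 5.43 0.04121605405046436
t 7.0 tcp [0.4198 0.2178 0.1233] yaw 0.0967 axis [-0.005 -0.001 -1.   ] w 0.08541509607504354 F [ 0.8  0.4 -0.6] gf 0.0
go [ 0.0052 -0.0008 -0.1093] turn -0.0024
```

Request:
drive_tool([
  [0,0.001,0,-0.03,0,0,0],
  [0,0,0,-0.035,0,0,0],
  [0,0,0,-0.03,0,0,0],
  [0,0,0,-0.015,0,0,0],
  [0,0,0,0,0,0,0],
  [150,0,0,0,0,0,0],
  [255,0,0,0,0,0,0],
  [255,0,0,0,0,0,0],
])

```text
clock: 7.67
tool_pos: [0.4281, 0.2176, 0.0168]
tcp_rot: [-0.147, 3.135, 0.001]
contact_force: [0.8, 0.3, -3.3]
grip_width: 0.0558
grip_force: 42.9
```

Request:
drive_tool([
  [255,0,0,0,0,0,0],
  [255,0,0,0,0,0,0],
  [255,0,0,0,0,0,0],
  [255,0,0,0,0,0,0],
  [255,0,0,0,0,0,0],
  [255,0,0,0.01,0,0,0],
  [255,0,0,0.03,0,0,0],
  [255,0,0,0.04,0,0,0],
])

```text
clock: 8.33
tool_pos: [0.4224, 0.2161, 0.0928]
tcp_rot: [0.147, -3.13, 0.003]
contact_force: [0.6, -0.9, -3.3]
grip_width: 0.0564
grip_force: 44.1
```

```bash
python3 - <<'E'
from h import *
togo(.6235,-.117,.015,np.radians(5.4))
E
```

```text
t 8.3333 tcp [0.4224 0.2161 0.0928] yaw 0.094 axis [-0.008 -0.002 -1.   ] w 0.05642151662813324 F [ 0.6 -0.9 -3.3] gf 44.13200835697353
go [ 0.2011 -0.3331 -0.0778] turn 0.0003
```

Request:
drive_tool([
  [255,0,0,0.03,0,0,0],
  [255,0.0195,-0.033,0,0,0,0],
  [255,0.0195,-0.033,0,0,0,0],
  [255,0.0195,-0.033,0,0,0,0],
  [255,0.0195,-0.033,0,0,0,0],
  [255,0.0195,-0.033,0,0,0,0],
  [255,0.0195,-0.033,0,0,0,0],
  [255,0.0195,-0.033,0,0,0,0],
])

```text
clock: 9.0
tool_pos: [0.5627, -0.0154, 0.1252]
tcp_rot: [0.148, -3.138, -0.001]
contact_force: [1.0, 0.7, -2.0]
grip_width: 0.0558
grip_force: 44.2
```

Request:
drive_tool([
  [255,0.0195,-0.033,0,0,0,0],
  [255,0.0195,-0.033,0,0,0,0],
  [255,0.015,-0.026,0,0,0,0],
  [255,0.007,-0.011,-0.01,0,0,0],
  [255,0,0,-0.03,0,0,0],
  [255,0,0,-0.03,0,0,0],
  [255,0,0,-0.02,0,0,0],
  [255,0,0,0,0,0,0],
])

```text
clock: 9.67
tool_pos: [0.6187, -0.1154, 0.029]
tcp_rot: [0.147, -3.128, -0.006]
contact_force: [-2.4, 0.9, -3.5]
grip_width: 0.0561
grip_force: 44.1
```

Request:
drive_tool([
  [255,0,0,-0.01,0,0,0],
  [255,0,0,-0.005,0,0,0],
  [255,0,0,-0.003,0,0,0],
  [255,0,0,0,0,0,0],
  [255,0,0,0,0,0,0],
  [255,0,0,0,0,0,0],
  [255,0,0,0,0,0,0],
  [255,0,0,0,0,0,0],
])

```text
clock: 10.33
tool_pos: [0.624, -0.1169, 0.0175]
tcp_rot: [-0.148, 3.137, -0.001]
contact_force: [0.3, 0.1, -2.8]
grip_width: 0.056
grip_force: 44.2
```

```bash
python3 - <<'E'
from h import *
togo(.6235,-.117,.015,np.radians(5.4))
E
```

```text
t 10.3333 tcp [ 0.624  -0.1169  0.0175] yaw 0.094 axis [ 0.001 -0.    -1.   ] w 0.05599060957958056 F [ 0.3  0.1 -2.8] gf 44.2056284006685
go [-0.0005 -0.0001 -0.0025] turn 0.0002
```

Request:
drive_tool([
  [255,0,0,-0.001,0,0,0],
  [255,0,0,-0.001,0,0,0],
  [255,0,0,-0.0003,0,0,0],
  [255,0,0,0,0,0,0],
  [120,0,0,0,0,0,0],
  [0,0,0,0,0,0,0],
  [0,0,0,0,0,0,0],
  [0,0,0,0,0,0,0],
])

```text
clock: 11.0
tool_pos: [0.624, -0.1169, 0.0148]
tcp_rot: [-0.148, 3.137, -0.001]
contact_force: [0.4, -0.7, 0.0]
grip_width: 0.0853
grip_force: 0.0
```

Request:
drive_tool([
  [0,0,0,0.03,0,0,0],
  [0,0,0,0.04,0,0,0],
  [0,0,0,0.035,0,0,0],
  [0,-0.029,0.029,0,0,0,0],
  [0,-0.029,0.029,0,0,0,0],
  [0,-0.029,0.029,0,0,0,0],
  [0,-0.029,0.029,0,0,0,0],
  [0,-0.029,0.029,0,0,0,0],
])

```text
clock: 11.67
tool_pos: [0.4772, 0.0292, 0.1194]
tcp_rot: [-0.147, 3.138, 0.0]
contact_force: [0.2, 1.0, 0.1]
grip_width: 0.0853
grip_force: 0.0
```

Request:
drive_tool([
  [0,-0.028,0.028,0,0,0,0],
  [0,0,0.008,0,0,0,0],
  [0,0,0,0,0,0,0],
  [0,0,0,-0.02,0,0,0],
  [0,0,0,0,0,0,0],
  [0,0,0,0,0,0,0],
  [0,0,0,0,0,0,0],
  [0,0,0,0,0,0,0],
])

```text
clock: 12.33
tool_pos: [0.4516, 0.0636, 0.1002]
tcp_rot: [-0.146, 3.137, -0.0]
contact_force: [-0.0, -0.1, 0.2]
grip_width: 0.0853
grip_force: 0.0
```

```bash
python3 - <<'E'
from h import *
for n in("scene","top"):
    im,d=shot(n); W=cloud(n,d); cv2.imwrite(f"pics/{n}2.png",im[...,::-1])
    m=(abs(W[...,0]-.6235)<.05)&(abs(W[...,1]+.117)<.04)&(W[...,2]>.044)&(W[...,2]<.06)
    Q=W[m]; r=cv2.minAreaRect((Q[:,:2]*1000).astype(np.float32)); print("reel",len(Q),np.round(r[0],1),np.round(r[1],1),np.percentile(Q[:,2],50))
togo(.451,.064,.008,np.radians(5.4))
E
```

```text
reel 427 [ 621.5 -117.4] [55.7 56.6] 0.050034158437346155
reel 352 [ 622.  -114.9] [55.9 52.7] 0.050505311053486435
t 12.4333 tcp [0.4514 0.0638 0.1001] yaw 0.0933 axis [ 0.001 -0.    -1.   ] w 0.08509673115238722 F [0.3 0.9 0.9] gf 0.0
go [-0.0004  0.0002 -0.0921] turn 0.0009
```

View pics/scene2.png

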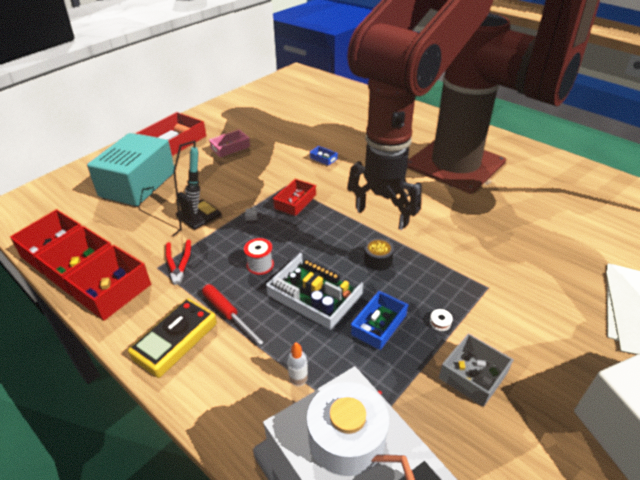

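The reel stands at (258,256) and the blue tray at (380,318), one on each side of the PSU, with the braid (441,320) and flux (297,365) untouched. The open gripper is above the tin at (378,252), so I'll grip that now.

Request:
drive_tool([
  [0,0,0,-0.03,0,0,0],
  [0,0,0,-0.03,0,0,0],
  [0,0,0,-0.02,0,0,0],
  [0,0,0,-0.011,0,0,0],
  [0,0,0,0,0,0,0],
  [100,0,0,0,0,0,0],
  [200,0,0,0,0,0,0],
  [255,0,0,0,0,0,0],
])

```text
clock: 13.1
tool_pos: [0.4525, 0.0641, 0.0105]
tcp_rot: [-0.147, 3.135, -0.0]
contact_force: [-0.2, 0.3, -1.6]
grip_width: 0.0594
grip_force: 43.1
```

Request:
drive_tool([
  [255,0,0,0,0,0,0],
  [255,0,0,0,0,0,0],
  [255,0,0,0,0,0,0],
  [255,0,0,0,0,0,0],
  [255,0,0,0,0,0,0],
  [255,0,0,0.01,0,0,0],
  [255,0,0,0.03,0,0,0],
  [255,0,0,0.04,0,0,0],
])

```text
clock: 13.77
tool_pos: [0.4473, 0.0643, 0.0871]
tcp_rot: [0.147, -3.131, -0.001]
contact_force: [1.1, -0.6, -1.3]
grip_width: 0.0589
grip_force: 43.8
```

```bash
python3 - <<'E'
from h import *
togo(.488,-.343,.009,np.radians(-3.6))
E
```

```text
t 13.7667 tcp [0.4473 0.0643 0.0871] yaw 0.094 axis [-0.007  0.    -1.   ] w 0.058885809074035796 F [ 1.1 -0.6 -1.3] gf 43.79012206569314
go [ 0.0407 -0.4073 -0.0781] turn -0.1568
```

Request:
drive_tool([
  [255,0,0,0.02,0,0,0],
  [255,0.004,-0.04,0,0,0,-0.0157],
  [255,0.004,-0.04,0,0,0,-0.0157],
  [255,0.004,-0.04,0,0,0,-0.0157],
  [255,0.004,-0.04,0,0,0,-0.0157],
  [255,0.004,-0.04,0,0,0,-0.0157],
  [255,0.004,-0.04,0,0,0,-0.0157],
  [255,0.004,-0.04,0,0,0,-0.0157],
])

```text
clock: 14.43
tool_pos: [0.4784, -0.2178, 0.1095]
tcp_rot: [0.026, 3.141, -0.001]
contact_force: [0.6, -0.8, -0.2]
grip_width: 0.0591
grip_force: 43.8
```

Request:
drive_tool([
  [255,0.003,-0.04,0,0,0,-0.0157],
  [255,0.003,-0.04,0,0,0,-0.0157],
  [255,0.003,-0.03,0,0,0,-0.0157],
  [255,0,-0.017,-0.01,0,0,0],
  [255,0,0,-0.03,0,0,0],
  [255,0,0,-0.03,0,0,0],
  [255,0,0,-0.015,0,0,0],
  [255,0,0,-0.006,0,0,0],
])

```text
clock: 15.1
tool_pos: [0.4854, -0.3411, 0.0146]
tcp_rot: [-0.1, -3.136, -0.006]
contact_force: [-0.4, -0.1, -2.1]
grip_width: 0.0593
grip_force: 43.8
```

Request:
drive_tool([
  [255,0,0,-0.004,0,0,0],
  [255,0,0,-0.003,0,0,0],
  [255,0,0,0,0,0,0],
  [255,0,0,0,0,0,0],
  [255,0,0,0,0,0,0],
  [255,0,0,0,0,0,0],
  [255,0,0,0,0,0,0],
  [255,0,0,0,0,0,0],
])

```text
clock: 15.77
tool_pos: [0.4878, -0.343, 0.011]
tcp_rot: [0.099, 3.139, -0.001]
contact_force: [0.5, 0.0, -1.0]
grip_width: 0.0589
grip_force: 43.8
```

```bash
python3 - <<'E'
from h import *
togo(.488,-.343,.009,np.radians(-3.6))
E
```

```text
t 15.7667 tcp [ 0.4878 -0.343   0.011 ] yaw -0.063 axis [ 0.001 -0.001 -1.   ] w 0.05886603434195317 F [ 0.5  0.  -1. ] gf 43.82595621049404
go [ 0.0002  0.     -0.002 ] turn 0.0001
```

Request:
drive_tool([
  [255,0,0,-0.001,0,0,0],
  [255,0,0,-0.001,0,0,0],
  [255,0,0,0,0,0,0],
  [120,0,0,0,0,0,0],
  [40,0,0,0,0,0,0],
  [0,0,0,0,0,0,0],
  [0,0,0,0,0,0,0],
  [0,0,0,0,0,0,0],
])

```text
clock: 16.43
tool_pos: [0.4876, -0.3428, 0.0083]
tcp_rot: [-0.099, -3.14, -0.0]
contact_force: [1.4, -0.0, -0.1]
grip_width: 0.0856
grip_force: 0.0
```

Request:
drive_tool([
  [0,0,0,0.03,0,0,0],
  [0,0,0,0.04,0,0,0],
  [0,0,0,0.03,0,0,0],
  [0,-0.018,0.034,0,0,0,0.061],
  [0,-0.018,0.034,0,0,0,0.061],
  [0,-0.018,0.034,0,0,0,0.061],
  [0,-0.018,0.034,0,0,0,0.062],
  [0,0,0,0,0,0,0],
])

```text
clock: 17.1
tool_pos: [0.4106, -0.2004, 0.1057]
tcp_rot: [0.293, -3.122, -0.01]
contact_force: [0.2, 0.5, -1.0]
grip_width: 0.0853
grip_force: 0.0
```

```bash
python3 - <<'E'
from h import *
for n in("scene","top"):
    im,d=shot(n); W=cloud(n,d); cv2.imwrite(f"pics/{n}3.png",im[...,::-1])
    m=(abs(W[...,0]-.488)<.045)&(abs(W[...,1]+.343)<.045)&(W[...,2]>.03)&(W[...,2]<.05)
    Q=W[m]; r=cv2.minAreaRect((Q[:,:2]*1000).astype(np.float32)); print("tin",len(Q),np.round(r[0],1),np.round(r[1],1),np.percentile(Q[:,2],50))
    m=(abs(W[...,0]-.4145)<.065)&(abs(W[...,1]+.2065)<.05)&(W[...,2]>.028)&(W[...,2]<.045)
    Q=W[m]; r=cv2.minAreaRect((Q[:,:2]*1000).astype(np.float32)); print("red",len(Q),np.round(r[0],1),np.round(r[1],1),round(r[2],2))
togo(.4145,-.2065,.0102,np.radians(10.45))
E
```

```text
tin 317 [ 486.5 -341.8] [61.5 57. ] 0.03844262692921152
red 350 [ 414.7 -207.8] [103.5  64.6] 10.76
tin 319 [ 493.2 -345.3] [59.2 45.2] 0.03865705321042867
red 71 [ 414.6 -205.8] [96.1 61.5] 10.91
t 17.2 tcp [ 0.415  -0.2057  0.1083] yaw 0.1831 axis [-0. -0. -1.] w 0.08479457616476518 F [ 0.8 -0.3 -0.4] gf 0.0
go [-0.0005 -0.0008 -0.0981] turn -0.0007
```

Request:
drive_tool([
  [0,-0.0005,-0.001,-0.03,0,0,0],
  [0,0,0,-0.03,0,0,0],
  [0,0,0,-0.025,0,0,0],
  [0,0,0,-0.013,0,0,0],
  [0,0,0,0,0,0,0],
  [0,0,0,0,0,0,0],
  [100,0,0,0,0,0,0],
  [200,0,0,0,0,0,0],
])

```text
clock: 17.87
tool_pos: [0.4166, -0.2091, 0.012]
tcp_rot: [-0.285, 3.126, -0.003]
contact_force: [1.3, -0.0, 0.8]
grip_width: 0.0643
grip_force: 0.6
```

Request:
drive_tool([
  [255,0,0,0,0,0,0],
  [255,0,0,0,0,0,0],
  [255,0,0,0,0,0,0],
  [255,0,0,0,0,0,0],
  [255,0,0,0,0,0,0],
  [255,0,0,0.01,0,0,0],
  [255,0,0,0.03,0,0,0],
  [255,0,0,0.04,0,0,0],
])

```text
clock: 18.53
tool_pos: [0.4123, -0.2057, 0.0889]
tcp_rot: [0.285, -3.123, -0.008]
contact_force: [1.3, 0.1, -0.9]
grip_width: 0.0591
grip_force: 43.6
```

```bash
python3 - <<'E'
from h import *
togo(.5951,.1692,.12,.094)
E
```

```text
t 18.5333 tcp [ 0.4123 -0.2057  0.0889] yaw 0.1819 axis [-0.006  0.005 -1.   ] w 0.059117140985900055 F [ 1.3  0.1 -0.9] gf 43.611717224121094
go [0.1828 0.3749 0.0311] turn -0.0879
```

Request:
drive_tool([
  [255,0,0,0.03,0,0,0],
  [255,0.0165,0.0345,0,0,0,-0.008],
  [255,0.0165,0.0345,0,0,0,-0.008],
  [255,0.0165,0.0345,0,0,0,-0.008],
  [255,0.0165,0.0345,0,0,0,-0.008],
  [255,0.0165,0.0345,0,0,0,-0.008],
  [255,0.0165,0.0345,0,0,0,-0.008],
  [255,0.0165,0.0345,0,0,0,-0.008],
])

```text
clock: 19.2
tool_pos: [0.5309, 0.0357, 0.1213]
tcp_rot: [-0.197, 3.135, -0.0]
contact_force: [1.0, -0.9, -0.6]
grip_width: 0.0589
grip_force: 43.7
```

Request:
drive_tool([
  [255,0.0165,0.0345,0,0,0,-0.008],
  [255,0.0165,0.0345,0,0,0,-0.008],
  [255,0.0165,0.0345,0,0,0,-0.008],
  [255,0.015,0.031,0,0,0,-0.008],
  [255,0,0,-0.02,0,0,0],
  [255,0,0,-0.02,0,0,0],
  [255,0,0,0,0,0,0],
  [255,0,0,0,0,0,0],
])

```text
clock: 19.87
tool_pos: [0.5934, 0.1682, 0.0795]
tcp_rot: [0.148, -3.134, 0.001]
contact_force: [0.6, -0.1, -1.3]
grip_width: 0.0592
grip_force: 43.7
```

Request:
drive_tool([
  [255,0,0,0,0,0,0],
  [255,0,0,0,0,0,0],
  [255,0,0,0,0,0,0],
  [255,0,0,0,0,0,0],
  [255,0,0,0,0,0,0],
  [255,0,0,0,0,0,0],
  [255,0,0,0,0,0,0],
  [255,0,0,0,0,0,0],
])

```text
clock: 20.53
tool_pos: [0.5951, 0.1682, 0.0805]
tcp_rot: [0.148, -3.138, -0.0]
contact_force: [0.2, -0.2, -1.1]
grip_width: 0.0593
grip_force: 43.7
```

```bash
python3 - <<'E'
from h import *
for n in("scene","top"):
    im,d=shot(n); W=cloud(n,d); cv2.imwrite(f"pics/{n}4.png",cv2.resize(im[260:380,310:450,::-1],None,fx=5,fy=5) if n=="scene" else im[...,::-1])
    a=im.astype(int)
    red=(a[...,0]>a[...,1]*1.8+20)&(a[...,0]>a[...,2]*1.8); blu=(a[...,2]>a[...,0]*1.5)
    for nm,c,lo,hi in(("red",red,.07,.1),("blue",blu,.03,.045)):
        m=c&(abs(W[...,0]-.596)<.075)&(abs(W[...,1]-.171)<.06)&(W[...,2]>lo)&(W[...,2]<hi)
        Q=W[m]
        if len(Q)<9: print(n,nm,len(Q)); continue
        r=cv2.minAreaRect((Q[:,:2]*1000).astype(np.float32)); print(n,nm,len(Q),np.round(r[0],1),np.round(r[1],1),round(r[2],2),np.percentile(Q[:,2],50).round(4))
togo(.5951,.1692,.0402,.094)
E
```

```text
scene red 1050 [593.7 169.2] [96.7 60.4] 4.24 0.0807
scene blue 318 [592.9 168.9] [101.   62.9] 5.43 0.0367
top red 103 [594.6 149.2] [94.6 24.4] 4.33 0.0792
top blue 57 [594. 141.] [ 32.6 100.4] 78.31 0.037
t 20.6333 tcp [0.595  0.1682 0.0804] yaw 0.094 axis [-0. -0. -1.] w 0.05910830149067186 F [ 0.2  0.7 -1.5] gf 43.69798243045807
go [ 0.0001  0.001  -0.0402] turn -0.0
```

View pics/scene4.png

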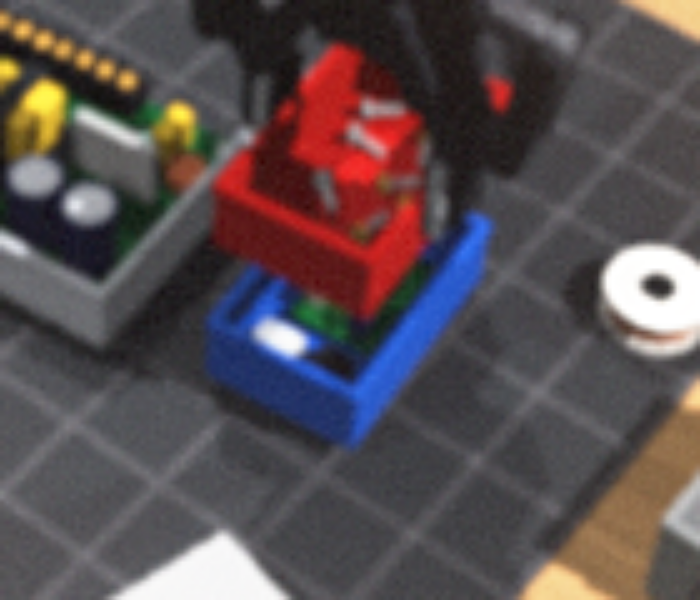

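The crop shows the red tray's end edge at (295,285), level and parallel above the blue tray's at (280,410). The offset is about 1 mm, so I'll correct it and lower gently.

Request:
drive_tool([
  [255,0,0.001,-0.01,0,0,0],
  [255,0,0,-0.01,0,0,0],
  [255,0,0,-0.005,0,0,0],
  [255,0,0,-0.003,0,0,0],
  [255,0,0,-0.003,0,0,0],
  [255,0,0,-0.002,0,0,0],
  [255,0,0,0,0,0,0],
  [255,0,0,0,0,0,0],
])

```text
clock: 21.3
tool_pos: [0.5952, 0.1692, 0.0476]
tcp_rot: [-0.148, 3.138, 0.0]
contact_force: [0.5, -0.1, -0.5]
grip_width: 0.0589
grip_force: 43.8
```

Request:
drive_tool([
  [255,0,0,-0.002,0,0,0],
  [255,0,0,-0.002,0,0,0],
  [255,0,0,-0.001,0,0,0],
  [255,0,0,-0.001,0,0,0],
  [255,0,0,0,0,0,0],
  [255,0,0,0,0,0,0],
  [255,0,0,0,0,0,0],
  [255,0,0,0,0,0,0],
])

```text
clock: 21.97
tool_pos: [0.5952, 0.1692, 0.0423]
tcp_rot: [-0.148, 3.138, -0.0]
contact_force: [-2.8, -0.4, 5.3]
grip_width: 0.059
grip_force: 44.4
```

The contact force pushes red toward -x, so I'll shift it that way and lower further.

Request:
drive_tool([
  [255,-0.0008,0,0,0,0,0],
  [255,-0.0007,0,0,0,0,0],
  [255,0,0,-0.0007,0,0,0],
  [255,0,0,-0.0007,0,0,0],
  [255,0,0,0,0,0,0],
  [255,0,0,0,0,0,0],
  [255,0,0,0,0,0,0],
  [255,0,0,0,0,0,0],
])

```text
clock: 22.63
tool_pos: [0.5949, 0.1693, 0.0422]
tcp_rot: [-0.148, 3.136, -0.0]
contact_force: [-2.6, -1.8, 12.5]
grip_width: 0.0594
grip_force: 45.4
```

```bash
cat > c.py <<'E'
from h import *
import sys
for n in("scene","top"):
    im,d=shot(n); W=cloud(n,d); cv2.imwrite(f"pics/{n}{sys.argv[1]}.png",cv2.resize(im[260:380,310:450,::-1],None,fx=5,fy=5) if n=="scene" else im[...,::-1])
    a=im.astype(int)
    red=(a[...,0]>a[...,1]*1.8+20)&(a[...,0]>a[...,2]*1.8); blu=(a[...,2]>a[...,0]*1.5)
    for nm,c,lo,hi in(("red",red,.058,.08),("blue",blu,.008,.045)):
        m=c&(abs(W[...,0]-.596)<.075)&(abs(W[...,1]-.171)<.06)&(W[...,2]>lo)&(W[...,2]<hi)
        Q=W[m]
        if len(Q)<9: print(n,nm,len(Q)); continue
        r=cv2.minAreaRect((Q[:,:2]*1000).astype(np.float32)); print(n,nm,len(Q),np.round(r[0],1),np.round(r[1],1),round(r[2],2),np.percentile(Q[:,2],[10,50,90]).round(4))
        if nm=="red" and n=="scene":
            A=np.c_[Q[:,:2]-[.595,.169],np.ones(len(Q))]; k=Q[:,2]>np.percentile(Q[:,2],55)
            print("plane",np.linalg.lstsq(A[k],Q[k,2],rcond=None)[0].round(4))
togo(.5951,.1692,.0402,.094)
E
python3 c.py 5
```

```text
scene red 379 [592.4 168.6] [98.1 63.1] 5.81 [0.0595 0.0664 0.0688]
plane [ 0.0034 -0.0023  0.068 ]
scene blue 508 [605.9 191.6] [ 52.4 113.4] 62.63 [0.0113 0.0224 0.036 ]
top red 60 [595.5 144.9] [96.8 20.7] 0.3 [0.062  0.0668 0.0703]
top blue 37 [595.8 138.6] [14.8 93.5] 86.4 [0.0134 0.0265 0.0393]
t 22.7333 tcp [0.5949 0.1693 0.0422] yaw 0.0941 axis [ 0.003  0.    -1.   ] w 0.05887430781211865 F [-2.8 -1.2 11.1] gf 45.392231941223145
go [ 0.0002 -0.0001 -0.002 ] turn -0.0001
```

View pics/scene5.png

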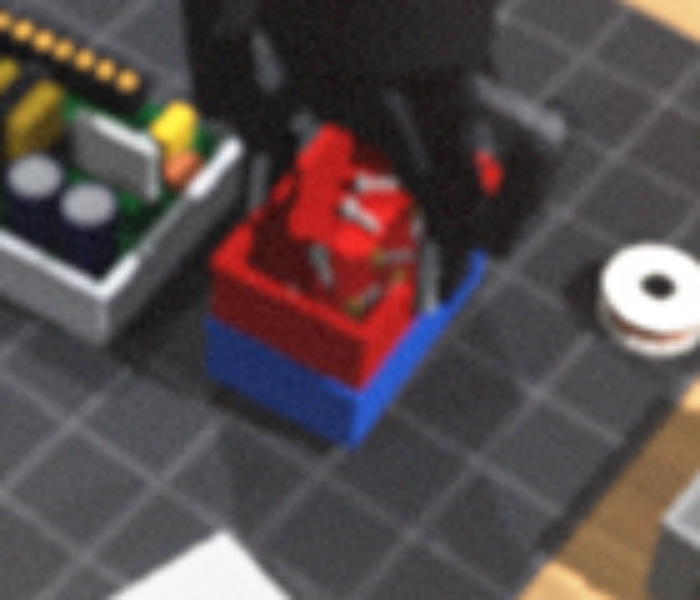

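The red tray looks flush on the blue one, with no gap along the seam at (280,350), and its rim measures about 67 mm. I'll relieve the press, release, back off and measure again.

Request:
drive_tool([
  [255,0.001,0,0.001,0,0,0],
  [255,0,0,0,0,0,0],
  [200,0,0,0,0,0,0],
  [120,0,0,0,0,0,0],
  [60,0,0,0,0,0,0],
  [0,0,0,0,0,0,0],
  [0,0,0,0,0,0,0],
  [0,0,0,0,0,0,0],
])

```text
clock: 23.4
tool_pos: [0.5942, 0.1692, 0.0405]
tcp_rot: [0.148, -3.137, -0.0]
contact_force: [-0.1, 0.1, -0.1]
grip_width: 0.0854
grip_force: 0.0
```

Request:
drive_tool([
  [0,0,0,0.03,0,0,0],
  [0,0,0,0.04,0,0,0],
  [0,0,0,0.04,0,0,0],
  [0,-0.035,-0.01,0.02,0,0,0],
  [0,-0.035,-0.01,0,0,0,0],
  [0,-0.035,-0.01,0,0,0,0],
  [0,-0.035,-0.01,0,0,0,0],
  [0,-0.035,0,0,0,0,0],
])

```text
clock: 24.07
tool_pos: [0.4179, 0.128, 0.1706]
tcp_rot: [0.146, -3.138, 0.001]
contact_force: [-0.5, -0.1, 1.2]
grip_width: 0.0854
grip_force: 0.0
```

```bash
cat >> c.py <<'E'
for n in("scene","top"):
    im,d=shot(n); W=cloud(n,d)
    for nm,(cx,cy),h,lo,hi in(("tin",(.488,-.343),.045,.03,.05),("reel",(.623,-.117),.04,.044,.06),("flux",(.772,.13),.03,.08,.1),("braid",(.513,.25),.03,.01,.03)):
        m=(abs(W[...,0]-cx)<h)&(abs(W[...,1]-cy)<h)&(W[...,2]>lo)&(W[...,2]<hi); Q=W[m]
        r=cv2.minAreaRect((Q[:,:2]*1000).astype(np.float32)); print(n,nm,np.round(r[0],1),np.round(r[1],1),np.median(Q[:,2]).round(4))
E
python3 c.py 6
```

```text
scene red 611 [591.5 168.5] [100.6  63.7] 5.31 [0.0598 0.0662 0.0686]
plane [0.0032 0.0033 0.0679]
scene blue 540 [604.4 191.5] [ 52.5 114.6] 63.64 [0.0116 0.0235 0.0363]
top red 225 [594.2 168.4] [99.8 62.4] 5.98 [0.0628 0.0668 0.0703]
top blue 65 [596.7 139.1] [14.5 95.4] 87.52 [0.0113 0.0249 0.0382]
t 24.1667 tcp [0.4141 0.129  0.1692] yaw 0.0943 axis [-0.005 -0.    -1.   ] w 0.08552527835847426 F [ 0.7  0.3 -0.2] gf 0.0
go [ 0.181   0.0402 -0.129 ] turn -0.0003
scene tin [ 486.3 -342. ] [60.2 57.9] 0.0385
scene reel [ 620.5 -116.9] [56.7 55.4] 0.0501
scene flux [772.1 131.7] [11.6 14.7] 0.0872
scene braid [512.6 250.1] [38. 38.] 0.0164
top tin [ 487.6 -341. ] [59.3 59.5] 0.0383
top reel [ 622.2 -115. ] [55.6 52.8] 0.0504
top flux [773.3 130.4] [15.4 15.4] 0.0876
top braid [0. 0.] [0. 0.] nan
  return _methods._mean(a, axis=axis, dtype=dtype,
  ret = ret.dtype.type(ret / rcount)
```

View pics/scene6.png

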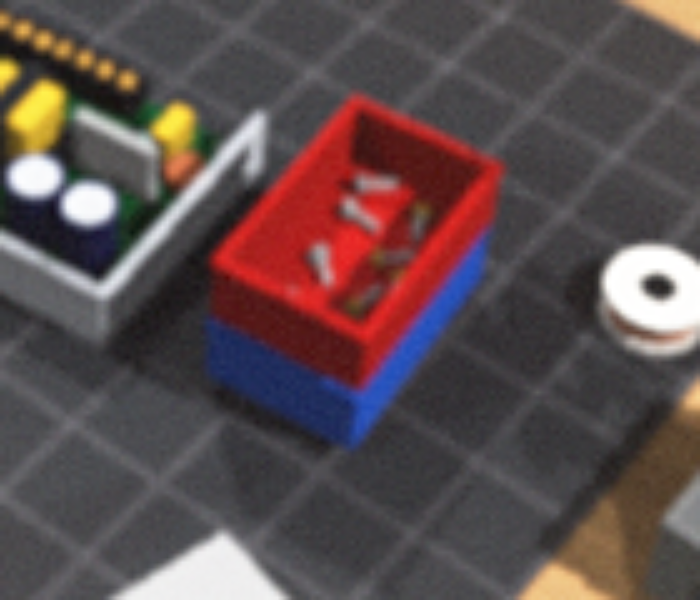

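View pics/top6.png

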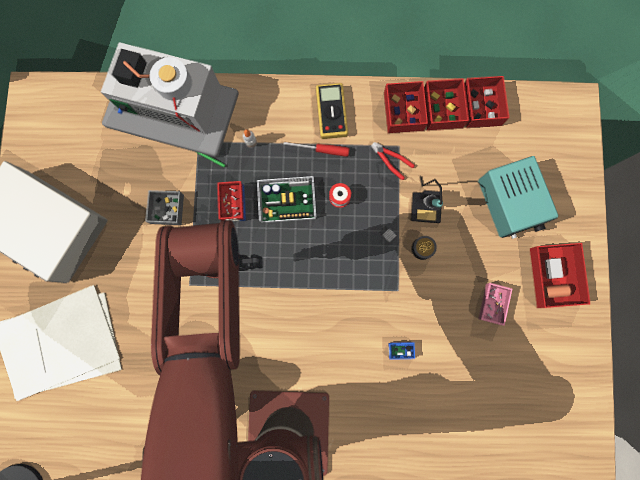

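The crop shows the red tray sitting square on the blue one, with an even seam at (280,350) and a level rim at about 67 mm. The top view shows the reel at (340,194), the tin at (424,246) in front of the stand, the trays at (230,200) and the flux at (248,138) in place. The arm hides the braid there, but the scene camera puts it at its start position. I'll let the arm settle and hand in.

Request:
drive_tool([
  [0,0,0,0,0,0,0],
  [0,0,0,0,0,0,0],
  [0,0,0,0,0,0,0],
  [0,0,0,0,0,0,0],
  [0,0,0,0,0,0,0],
  [0,0,0,0,0,0,0],
  [0,0,0,0,0,0,0],
  [0,0,0,0,0,0,0],
])

```text
clock: 24.93
tool_pos: [0.4197, 0.1292, 0.171]
tcp_rot: [0.148, -3.138, 0.0]
contact_force: [0.3, -0.2, 0.4]
grip_width: 0.086
grip_force: 0.0
```

```bash
python3 -c "
from station import bot
print(bot.sign_off())"
```

```text
the job is handed in; nothing more can be done
None
```

The bench is set out and the job handed in at about 25 s. By camera, red is stacked square on blue left of the power supply, and the reel, tin, flux bottle and braid are all where they should be, but sign-off returned no verdict.

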